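Scrape the empty blister strips off the clearing board

ROBOT

A 6-joint arm with a two-finger parallel gripper is mounted at the origin on the work surface. World frame = base frame: x ahead of the robot, y to its left, z up, the work surface at z = 0. Lengths are in m, angles in rad, forces in N, time in s.
With the tool pointing down it reaches from about 0.35 to 0.925 m from the base axis. Payload 6.4 kg.
Tool frame: the origin (TCP) lies midway between the tips of the shut fingers; the grasp point (between the pads) lies 19 mm behind it; z points along the fingers, y is the line along which they close (so a half turn about z gives the same grasp; the last joint's range is limited). The gripper opens to 85 mm and grips with 20 to 120 N. Pads are 22 mm wide; open, the fingers measure 114 mm over their backs; the gripper's body (76 mm by 85 mm) begins 54 mm behind the grasp point. The pads swing forward as they close: fully open they stand 13 mm farther back than shut.
Start: joints at [1.124, 0.245, 1.558, -0, 1.339, -0.174], TCP at [0.175, 0.626, 0.231] pointing down, gripper open.
Joint ranges: [-3.13, 3.13], [-1.02, 2.26], [0.13, 2.54], [-0.95, 4.09], [0.21, 2.88], [-2.74, 2.74]. Speed limits (rad/s): [2.57, 2.57, 3.14, 3.14, 3.14, 3.14].

INTERFACE

Orientations are given as a unit quaternion [x, y, z, w].
In Python, from rig import robot gives the robot as it stands.
- The arm moves only by the tool drive_tool, never from a script. Its argument "motion" is a list of rows, each an object with "dp": the shift along the tool's x, y, z in m, a list of three; "dr": the turn, a rotation vector about the tool's x, y, z in degrees, a list of three; "fingers": the opening, from 0 (shut) to 1 (fully open). A call has 1 to 8 rows; each row shifts and turns the commanded pose from where the row before left it, along the tool's axes as they then stand; what a row does not reach is not made up. A row lasts 1/8 s, in which the tool goes at most 62.5 mm and 10.7 degrees, less where a joint would pass 70% of its speed; a pose out of reach is approached as far as the arm can. A call with a gripper value outside its range is refused whole. The fingers move at their own pace and stop on an object; "grip_force" is the grip in N (left out, the last holds). Time passes only in rows, so rows that do not move let the fingers close. It gives the time, the measured TCP pose, the force, the opening and the grip force at its end, in the units of the state.
- robot.state(): the state, without advancing time (a new reading comes with each control period).
- robot.read_camera(name): name is "scene" or "side" or "wrist"; returns (picture, depth): 384x512x3 uint8, red, green, blue; 384x512 float32, m along the optical axis (not along the pixel's ray), 0 where there is no reading.
- robot.camera_info(name): a dict with "camera_matrix" (3x3 intrinsics, pixels), "world_from_camera" (4x4, takes a point from camera to world coordinates); the wrist camera has in their place "T_tool_cam" (4x4, takes a point from camera to tool coordinates, whose origin is the TCP and whose axes are the flange's). Camera axes: x right, y up, looking along -z (the intrinsics and any distortion apply to the point x, -y, -z); pixel columns grow to the right and rows downward; lengths in m; the calibration is good to about 2 mm. A picture is of the moment at which its call begins: read the wrist's pose just before it. camera_info takes no time and is no camera call.
- robot.hand_in(): hands the job in; it is judged then, once.
The state is a dict: "time_s": time; "joints": joint angles; "dq": joint speeds; "effort": joint torques, N m; "eef_pos": TCP position; "tcp_rot": TCP orientation; "force": force on the tool from outside, world axes, zero at the start; "ft_torque": the same for the moment, N m; "gripper_width": opening from 0.0 (shut) to 1.0 (fully open); "grasp_force": force on a finger pad.
Only numpy, scipy, OpenCV 4.12 (cv2) and the standard library are available. Lean on these libraries where they do the work, as an engineer would, in place of code of your own. Each camera call takes 0.05 s, during which the arm holds its last target. There are 200 camera calls.

TASK

Take the scraper block out of its leaning stand and use it to wipe the three empty blister strips along the clearing board, off its open end and into the steel catch tray, without touching the strips with the gripper. Then stand the scraper upright in the middle of the lazy Susan and let go, leaving the other things on the counter alone.

Things in the scene. Friction and masses are not known exactly. Their poses are not given: they have to be found in the camera images.
- scraper: scraper block, 130 mm tall, 280 g: grey foot 34 mm thick (own x) x 116 wide (y) x 45 tall, thin neck, dark wooden handle 26 thick (x) x 96 wide (y), 70 to 130 mm above the underside. Origin: centre of the underside; z up the handle; wipes along x, either way. At the start it leans 30 degrees from vertical in the stand: grip the handle across its thickness, tilted to match, and draw out along z
- stand: white plastic leaning stand, fixed, base 130 x 150 mm, 80 mm tall, left of the board. Holds the scraper's foot on a tilted ledge, its lower 50 mm against a tilted back rest on the -x side; the handle stands free above and leans along the stand's -x, roughly towards the robot. Origin: underside, below the centre of the scraper's foot
- board_top (a point): centre of the fixed wooden clearing board's wiping surface, 55 mm above the worktop, 140 mm wide (x), 208 mm long (y); y points along it to the tray, z up. Rails 14 mm high on both long sides and at the -y end; the +y end is open and drops into the tray. Between the -y rail and the nearest strip about 45 mm are free for setting the scraper down
- tray_in (a point): centre of the inner floor (3 mm above the worktop) of the open steel catch tray fixed below the board's open +y end; inside 154 mm (x) x 116 mm (y), walls 50 mm high, the far wall 78 mm; same axes as board_top
- turntable_top (a point): centre of the upper face of the black lazy Susan, 25 mm above the worktop, round, 220 mm across, with a rim 8 mm high; it turns freely about its upright axis. It stands to the right of the board
- strip0: empty blister strip, stiff, aluminium with white domes, 64 mm (x) x 28 mm (y) x 8 mm; origin at the centre of its underside. Lies loose on the board, roughly across it, the row farthest from the tray
- strip1: empty blister strip, stiff, aluminium with white domes, 64 mm (x) x 28 mm (y) x 8 mm; origin at the centre of its underside. Lies loose on the board, roughly across it, the middle row
- strip2: empty blister strip, stiff, aluminium with white domes, 64 mm (x) x 28 mm (y) x 8 mm; origin at the centre of its underside. Lies loose on the board, roughly across it, the row nearest to the tray
- organizer: bystander, loose: orange weekly pill organizer, 42 x 200 x 28 mm, at the back; origin at the centre of its underside
- pillbottle0: bystander, loose: empty amber pill bottle with white cap, 75 to 95 mm tall, 40 to 50 mm across; origin at the centre of its underside
- pillbottle1: bystander, loose: empty amber pill bottle with white cap, 75 to 95 mm tall, 40 to 50 mm across; origin at the centre of its underside
- pillbottle2: bystander, loose: empty amber pill bottle with white cap, 75 to 95 mm tall, 40 to 50 mm across; origin at the centre of its underside
- splitter: bystander, loose: steel pill splitter with a lever, 45 x 110 x 60 mm, at the back; origin at the centre of its underside
- bowl: bystander, loose: white ceramic pinch bowl, 84 mm across, 35 mm tall, near the robot; origin at the centre of its underside

How it is judged:
On the way, in this order (a step that is already met when the one before it is completed fails the run):
1. the scraper, held in the fingers, has its foot down on the board's wiping surface, the centre of its underside less than 10 mm above it (contact force between the fingers and scraper above 1 N and z of scraper in the frame of board_top between -0.004 and 0.01 m and x of scraper in the frame of board_top between -0.07 and 0.07 m and y of scraper in the frame of board_top between -0.104 and 0.104 m), for 0.1 s.
2. all three strips are in the catch tray while the fingers still hold the scraper (contact force between the fingers and scraper above 1 N and x of strip0 in the frame of tray_in between -0.077 and 0.077 m and y of strip0 in the frame of tray_in between -0.06 and 0.06 m and z of strip0 in the frame of tray_in between -0.005 and 0.045 m and x of strip1 in the frame of tray_in between -0.077 and 0.077 m and y of strip1 in the frame of tray_in between -0.06 and 0.06 m and z of strip1 in the frame of tray_in between -0.005 and 0.045 m and x of strip2 in the frame of tray_in between -0.077 and 0.077 m and y of strip2 in the frame of tray_in between -0.06 and 0.06 m and z of strip2 in the frame of tray_in between -0.005 and 0.045 m), for 0.2 s.
At the end, for the whole second after the job is handed in: All three strips lie at rest in the catch tray (centres within its walls, under 45 mm above its floor); the scraper stands released, at rest and upright (within 0.1 rad) on its foot on the lazy Susan, the foot's centre within 40 mm of its centre. No bystander moved over 20 mm (x of strip0 in the frame of tray_in between -0.077 and 0.077 m and y of strip0 in the frame of tray_in between -0.06 and 0.06 m and z of strip0 in the frame of tray_in between -0.005 and 0.045 m and x of strip1 in the frame of tray_in between -0.077 and 0.077 m and y of strip1 in the frame of tray_in between -0.06 and 0.06 m and z of strip1 in the frame of tray_in between -0.005 and 0.045 m and x of strip2 in the frame of tray_in between -0.077 and 0.077 m and y of strip2 in the frame of tray_in between -0.06 and 0.06 m and z of strip2 in the frame of tray_in between -0.005 and 0.045 m and z of scraper in the frame of turntable_top between -0.004 and 0.005 m and horizontal distance between scraper and turntable_top below 0.04 m and angle between scraper's own z axis and vertical below 0.1 rad and linear speed of each of scraper, strip0, strip1, strip2 below 0.02 m/s and contact force between the fingers and scraper below 0.05 N); the robot touches nothing.
It fails at once if the fingers or the arm touch a blister strip (only the scraper may move them) (contact force between any of the fingers, the arm and strip0 above 0.3 N or contact force between any of the fingers, the arm and strip1 above 0.3 N or contact force between any of the fingers, the arm and strip2 above 0.3 N).
It fails at once if the scraper is dropped, thrown or knocked over: it moves faster than 0.5 m/s while the fingers do not hold it (linear speed of scraper above 0.5 m/s and contact force between the fingers and scraper below 0.1 N).
It fails at once if a bystander (organizer, pill bottle, splitter or bowl) is moved by more than 20 mm (distance of any of organizer, pillbottle0, pillbottle1, pillbottle2, splitter, bowl from where it was at the start of the episode above 0.02 m).
It also fails if it takes over 59 s, if anything falls off the work surface, if the arm or the gripper's body presses on something with over 40 N, if the wrist force passes 120 N, or if a joint passes its speed limit or range.

## Working session

There is one attempt and no reset: what is moved stays moved. The work goes in short steps, Python scripts to look and compute and a tool call to move; the robot and the scene stay as the last step left them, time stands still between calls to the robot, and variables do not carry over. Pictures are saved under pics/ and viewed, at most 10 in all, crops included, and the job is handed in when it is done.

Besides the shell and the picture viewer there is one more tool, called after "Request:" as name(argument=value, ...), one argument or row to a line, values as JSON. drive_tool: Moves the arm, as the interface text tells. Its arguments: {"type":"object","properties":{"motion":{"type":"array"},"grip_force":{"type":"number"}},"required":["motion"]}

```bash
mkdir -p pics; ls
cat > h.py <<'E'
import numpy as np,cv2
from rig import robot
from scipy.spatial.transform import Rotation as R
def cloud(name):
    s=robot.state()
    im,d=robot.read_camera(name); ci=robot.camera_info(name)
    K=np.array(ci['camera_matrix'])
    v,u=np.mgrid[0:384,0:512].astype(float)
    x=(u-K[0,2])/K[0,0]*d; y=(v-K[1,2])/K[1,1]*d
    P=np.stack([x,-y,-d],-1)
    if name=='wrist':
        T=np.array(ci['T_tool_cam']); W=np.eye(4); W[:3,:3]=R.from_quat(s['tcp_rot']).as_matrix(); W[:3,3]=s['eef_pos']; T=W@T
    else: T=np.array(ci['world_from_camera'])
    P=P@T[:3,:3].T+T[:3,3]; P[d==0]=np.nan
    return im,P,ci
E
python3 - <<'E'
from h import *
ims=[]
for n in ['scene','side']:
    im,P,ci=cloud(n); np.savez(n,im=im,P=P); print(n,{k:np.round(np.array(v),3).tolist() for k,v in ci.items() if not isinstance(v,str)})
    cv2.imwrite(f'pics/{n}.png',cv2.resize(im[...,::-1],(800,600)))
print(robot.state())
E
```

```text
pics
scene {'camera_matrix': [[435.842, 0.0, 248.394], [0.0, 435.842, 199.663], [0.0, 0.0, 1.0]], 'world_from_camera': [[-0.85, -0.371, 0.374, 0.973], [0.527, -0.6, 0.602, 0.62], [0.001, 0.709, 0.705, 0.79], [0.0, 0.0, 0.0, 1.0]]}
side {'camera_matrix': [[385.704, 0.0, 251.532], [0.0, 385.704, 192.71], [0.0, 0.0, 1.0]], 'world_from_camera': [[0.909, 0.31, -0.279, 0.29], [-0.416, 0.643, -0.643, -0.629], [-0.02, 0.7, 0.714, 0.745], [0.0, 0.0, 0.0, 1.0]]}
{'time_s': 0.1, 'joints': array([ 1.12391371e+00,  2.45730563e-01,  1.55888135e+00, -4.62869193e-06,
        1.33875347e+00, -1.74090237e-01]), 'dq': array([ 0.00051189, -0.00071462, -0.00431296,  0.0016207 , -0.00158316,
       -0.00163911]), 'effort': array([ 1.27910811e-03, -4.30666316e+01, -3.27131510e+01, -9.07072604e-05,
        2.78818530e-03,  4.33372591e-06]), 'eef_pos': array([0.17489024, 0.62550189, 0.23030507]), 'tcp_rot': array([ 1.35973084e-01,  9.90712135e-01, -8.44674783e-04, -2.68660745e-04]), 'force': array([ 0.33752959,  0.33065503, -0.82104312]), 'ft_torque': array([-0.02015643,  0.00986485, -0.00321426]), 'grasp_force': 0.0, 'gripper_width': 0.9986155950492508}
```

View pics/scene.png

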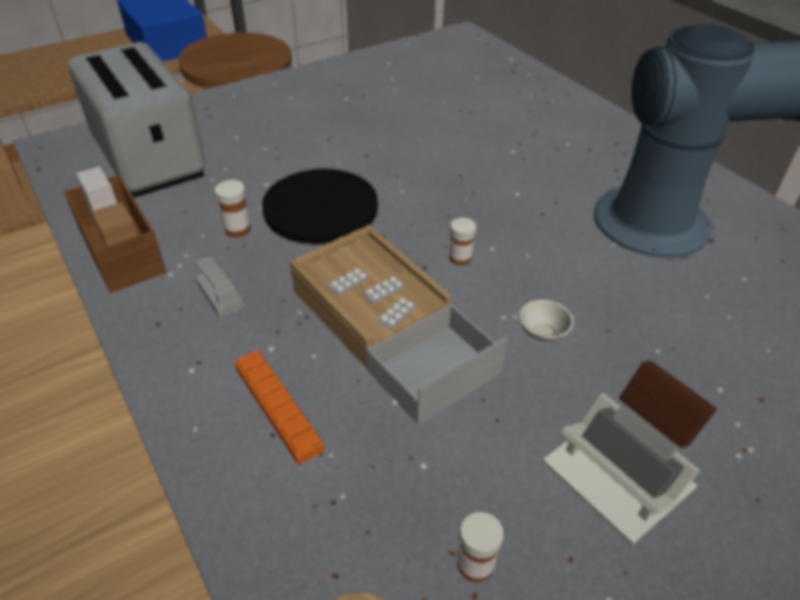

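View pics/side.png

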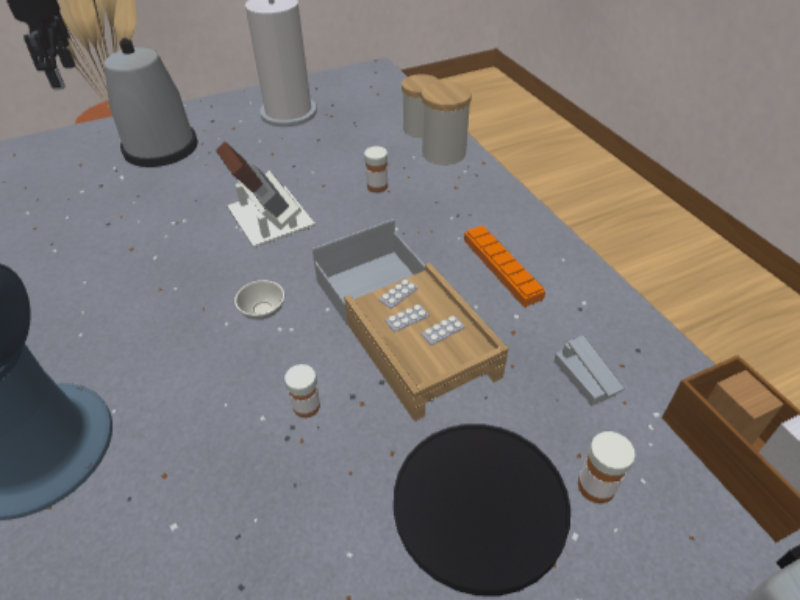

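The pictures show the scraper leaning in the stand (scene px 667,403), the board with strips around (370,290), the tray at (435,360) and the turntable at (320,205). Next I measure these from the clouds.

Run:
```python
from h import *
np.set_printoptions(precision=4,suppress=True)
def box(Q):
    r=cv2.minAreaRect(Q[:,:2].astype(np.float32)*1000); return np.round(r[0],1),np.round(r[1],1),round(r[2],1)
for n in ['scene','side']:
    f=np.load(n+'.npz'); im=f['im'].astype(int);P=f['P']; z=P[...,2]
    hsv=cv2.cvtColor(f['im'],cv2.COLOR_RGB2HSV)
    def reg(m,c,r=None):
        k,l,st,ce=cv2.connectedComponentsWithStats(m.astype(np.uint8)); 
        return l==l[int(c[1]*.64),int(c[0]*.64)]
    print(n)
    tt=reg((im.max(-1)<45),(320,205) if n=='scene' else (480,505))
    Q=P[tt]; Q=Q[np.isfinite(Q[:,0])]; print('tt',len(Q),np.percentile(Q[:,2],[5,50,95]),cv2.minEnclosingCircle(Q[:,:2].astype(np.float32)),cv2.fitEllipse(cv2.convexHull(Q[:,:2].astype(np.float32))))
    # board surface
    tt=(abs(z-.055)<.004)&(hsv[...,0]<25)&(hsv[...,1]>60)&(abs(P[...,1]-.05)<.4)&(P[...,0]>.3)
    k,l,st,ce=cv2.connectedComponentsWithStats(tt.astype(np.uint8)); i=1+st[1:,4].argmax(); Q=P[l==i]
    print('board',len(Q),np.median(Q[:,2]),box(Q))
    al=(z>.035)&(z<.085)&(np.hypot(P[...,0]-Q[:,0].mean(),P[...,1]-Q[:,1].mean())<.16)&(hsv[...,1]>60)
    print('boardall',box(P[al]),np.percentile(P[al][:,2],98))
    fl=(abs(z-.003)<.006)&0
    # strips: white/grey above board
    m=(z>.054)&(z<.07)&(hsv[...,1]<45)&(np.hypot(P[...,0]-Q[:,0].mean(),P[...,1]-Q[:,1].mean())<.1)
    k,l,st,ce=cv2.connectedComponentsWithStats(m.astype(np.uint8))
    for i in range(1,k):
        if st[i,4]>30: print(' strip',st[i,4],box(P[l==i]))
    # handle
    m=(z>.06)&(im[...,0]>im[...,2]*1.6)&(im[...,0]<140)&(P[...,1]>.2)&(z<.16)
    k,l,st,ce=cv2.connectedComponentsWithStats(m.astype(np.uint8)); i=1+st[1:,4].argmax(); H=P[l==i]
    print('handle',len(H),ce[i]/.64,H.mean(0),H.min(0),H.max(0)); np.save(n+'_h',H)
    c=H.mean(0); u,s,vt=np.linalg.svd(H-c,full_matrices=False); print(s,vt, np.ptp((H-c)@vt.T,axis=0))
    # stand
    m=(np.hypot(P[...,0]-c[0]-.05,P[...,1]-c[1])<.15)&(z>.003)&(z<.09)&(hsv[...,1]<50)&(hsv[...,2]>140)
    k,l,st,ce=cv2.connectedComponentsWithStats(m.astype(np.uint8)); i=1+st[1:,4].argmax()
    print('stand',st[i,4],box(P[l==i]),[box(P[m&(z<.012)])])
    for nm,h0,h1,s0 in [('bottle/amber',5,20,120)]: pass
    m=(z>.01)&(z<.3)&(P[...,0]>.1)
    k,l,st,ce=cv2.connectedComponentsWithStats(m.astype(np.uint8))
    for i in range(1,k):
        if st[i,4]>80:
            q=P[l==i]; print('  obj',st[i,4],(ce[i]/.64).round(),box(q),'zmax',np.percentile(q[:,2],99).round(3))
```

```text
scene
tt 2675 [0.0225 0.0256 0.0313] ((0.5208511352539062, -0.3489013612270355), 0.11411141604185104) ((0.5232747793197632, -0.3480589687824249), (0.2139740139245987, 0.22524024546146393), 153.3603515625)
board 2536 0.055445811012002744 (array([577.3, -74. ]), array([159.7, 213.5]), 4.8)
boardall (array([577. , -78.6]), array([162.5, 222.6]), 4.8) 0.07078560474513737
 strip 207 (array([601.4, -97.4]), array([65.4, 29.1]), 7.7)
 strip 213 (array([562.9, -51.2]), array([65.7, 29.2]), 3.7)
 strip 227 (array([574. ,   3.2]), array([63.1, 28.4]), 21.9)
handle 1607 [666.1189 404.1061] [0.427  0.3712 0.1381] [0.3966 0.3209 0.1104] [0.4465 0.4156 0.16  ]
[1.0946 0.6792 0.1139] [[ 0.1139 -0.9935 -0.0025]
 [ 0.5451  0.0646 -0.8359]
 [-0.8306 -0.0939 -0.5489]] [0.0937 0.0591 0.0217]
stand 2103 (array([457.9, 366. ]), array([130.5, 151.1]), 6.2) [(array([457.9, 366. ]), array([130.5, 151.1]), 6.2)]
  obj 8337 [130. 152.] (array([ 787.2, -584.3]), array([558.2, 239.2]), 71.0) zmax 0.194
  obj 10203 [370. 282.] (array([ 553.9, -147.5]), array([630.6, 228.6]), 82.5) zmax 0.077
  obj 574 [233. 206.]
[... 2485 characters left out ...]
max 0.077
  obj 922 [504. 264.] (array([789. ,  29.9]), array([ 42.8, 199.7]), 2.4) zmax 0.031
  obj 516 [259. 297.] (array([368.9, 115.4]), array([81.6, 81.2]), 4.5) zmax 0.037
  obj 957 [587. 369.] (array([ 768.8, -240.8]), array([ 38.7, 109.2]), 1.5) zmax 0.057
  obj 5923 [744. 437.] (array([ 878.8, -439. ]), array([105.1, 200.9]), 0.0) zmax 0.125
  obj 549 [302. 388.] (array([ 373.3, -102.5]), array([43.2, 42.4]), 31.1) zmax 0.078
  obj 9812 [481. 509.] (array([ 522.1, -349.2]), array([218.2, 218.8]), 76.9) zmax 0.035
  obj 1095 [606. 465.] (array([ 677.3, -386.5]), array([51.8, 50.5]), 33.7) zmax 0.098
  obj 662 [781. 579.] (array([ 700. , -579.4]), array([89.4, 23.5]), 25.3) zmax 0.191
```

```bash
cat >> h.py <<'E'
np.set_printoptions(precision=4,suppress=True)
def frame(z,xh):
    z=np.array(z,float);z/=np.linalg.norm(z);x=np.array(xh,float);x-=z*(x@z);x/=np.linalg.norm(x)
    return np.stack([x,np.cross(z,x),z],1)
def plan(p1,M1,n):
    "rows (tool axes, mm/deg) from the present pose to p1,M1 in n equal rows"
    s=robot.state(); p=np.array(s['eef_pos']);M=R.from_quat(s['tcp_rot'])
    rv=(M.inv()*R.from_matrix(M1)).as_rotvec(); st=(np.array(p1)-p)/n
    print('t',s['time_s'],'from',p,'to',np.array(p1),'rot/row',np.degrees(rv)/n)
    for i in range(n):
        print(' dp',((M*R.from_rotvec(rv*i/n)).inv().apply(st)*1000).round(1))
E
python3 - <<'E'
from h import *
H=np.load('scene_h.npy')
f=np.load('side.npz'); P=f['P']; im=f['im'].astype(int); z=P[...,2]
m=(z>.09)&(np.hypot(P[...,0]-.42,P[...,1]-.37)<.09)&(im[...,0]>im[...,2]*1.3)
G=P[m]; print(len(G))
for yaw in (5,6.2):
    a=np.radians(yaw); L=np.radians(30); c,s=np.cos(a),np.sin(a)
    zs=np.array([-np.sin(L)*c,-np.sin(L)*s,np.cos(L)]); xs=np.array([np.cos(L)*c,np.cos(L)*s,np.sin(L)]); ys=np.array([-s,c,0])
    for Q in (H,G):
        print(yaw,[np.percentile(Q@v,[0,1,5,50,95,99,100]) for v in (xs,ys,zs)])
a=np.radians(6.); zs=np.array([-.5*np.cos(a),-.5*np.sin(a),.866])
print('initial yaw check')
for y0,y1 in((.36,.415),(.315,.37)):
    for z0 in (.115,.125,.135,.145):
        q=H[(H[:,1]>y0)&(H[:,1]<y1)&(abs(H[:,2]-z0)<.003)]; print(y0,z0,np.percentile(q[:,0],[2,50,98]) if len(q) else 0)
E
```

```text
348
5 [array([0.4489, 0.4525, 0.4588, 0.466 , 0.4685, 0.4699, 0.4709]), array([0.2828, 0.2847, 0.2889, 0.3335, 0.374 , 0.3761, 0.3767]), array([-0.1399, -0.1388, -0.136 , -0.109 , -0.0829, -0.082 , -0.0816])]
5 [array([0.4414, 0.4418, 0.4432, 0.4554, 0.4662, 0.4667, 0.4669]), array([0.2779, 0.2788, 0.2799, 0.2901, 0.3622, 0.371 , 0.3757]), array([-0.1392, -0.1372, -0.133 , -0.0862, -0.081 , -0.0797, -0.0782])]
6.2 [array([0.4551, 0.4588, 0.4647, 0.472 , 0.4744, 0.4755, 0.4768]), array([0.2733, 0.275 , 0.2791, 0.3239, 0.3642, 0.3666, 0.367 ]), array([-0.1435, -0.1421, -0.1396, -0.1124, -0.0864, -0.0855, -0.0849])]
6.2 [array([0.4469, 0.4472, 0.4487, 0.4608, 0.4718, 0.4721, 0.4723]), array([0.2683, 0.2693, 0.2703, 0.281 , 0.353 , 0.3619, 0.3664]), array([-0.1421, -0.14  , -0.1359, -0.0891, -0.0842, -0.0832, -0.0819])]
initial yaw check
0.36 0.115 [0.4295 0.4393 0.4425]
0.36 0.125 [0.4196 0.4338 0.4384]
0.36 0.135 [0.4168 0.4279 0.4336]
0.36 0.145 [0.4148 0.4224 0.4274]
0.315 0.115 [0.4397 0.4435 0.446 ]
0.315 0.125 [0.4343 0.438  0.4423]
0.315 0.135 [0.4274 0.4323 0.4364]
0.315 0.145 [0.4213 0.4267 0.4314]
```

```bash
cat >> h.py <<'E'
def scr(yaw,lean=30):
    a=np.radians(yaw);L=np.radians(lean);c,s=np.cos(a),np.sin(a)
    zs=np.array([-np.sin(L)*c,-np.sin(L)*s,np.cos(L)]);xs=np.array([np.cos(L)*c,np.cos(L)*s,np.sin(L)]);ys=np.array([-s,c,0])
    return zs,np.stack([ys,xs,-zs],1)   # tool axes gripping it
HC=np.array([.419,.3668,.1313])
E
python3 - <<'E'
from h import *
zs,M=scr(5.3); plan(HC+zs*.094,M,8)
E
```

```text
t 0.1 from [0.1749 0.6255 0.2303] to [0.3722 0.3625 0.2127] rot/row [-3.2928 -2.2523  8.4278]
 dp [-32.6 -25.    2.2]
 dp [-35.8 -20.1   2.3]
 dp [-38.3 -14.8   2.7]
 dp [-40.   -9.2   3.6]
 dp [-40.7  -3.5   4.8]
 dp [-40.6   2.2   6.4]
 dp [-39.6   7.7   8.2]
 dp [-37.7  12.8  10.4]
```

Request:
drive_tool(
  motion=[
    {"dp":[-0.033,-0.025,0.002],"dr":[-3.3,-2.25,8.4],"fingers":1},
    {"dp":[-0.036,-0.02,0.002],"dr":[-3.3,-2.25,8.4],"fingers":1},
    {"dp":[-0.038,-0.015,0.003],"dr":[-3.3,-2.25,8.4],"fingers":1},
    {"dp":[-0.04,-0.009,0.004],"dr":[-3.3,-2.25,8.4],"fingers":1},
    {"dp":[-0.041,-0.003,0.005],"dr":[-3.3,-2.25,8.4],"fingers":1},
    {"dp":[-0.041,0.002,0.006],"dr":[-3.3,-2.25,8.4],"fingers":1},
    {"dp":[-0.04,0.008,0.008],"dr":[-3.3,-2.25,8.4],"fingers":1},
    {"dp":[-0.038,0.013,0.01],"dr":[-3.3,-2.25,8.4],"fingers":1},
  ],
  grip_force=60,
)

```text
time_s: 1.1
eef_pos: [0.3745, 0.3611, 0.2139]
tcp_rot: [0.651, 0.713, 0.193, 0.175]
force: [-0.1, -0.3, 0.3]
gripper_width: 0.998
grasp_force: 0.0
```

Run:
```python
from h import *
zs,M=scr(5.3); plan(HC+zs*.094,M,1)
im,P,ci=cloud('wrist'); np.savez('wrist',im=im,P=P)
cv2.imwrite('pics/wrist1.png',im[...,::-1])
print(robot.state()['joints'])
```

```text
t 1.1 from [0.3745 0.3611 0.2139] to [0.3722 0.3625 0.2127] rot/row [ 0.1812 -0.0981 -0.1122]
 dp [ 1.6 -2.5 -0. ]
[ 0.6839 -0.2519  2.1542 -0.3924  0.831   0.8045]
```

View pics/wrist1.png

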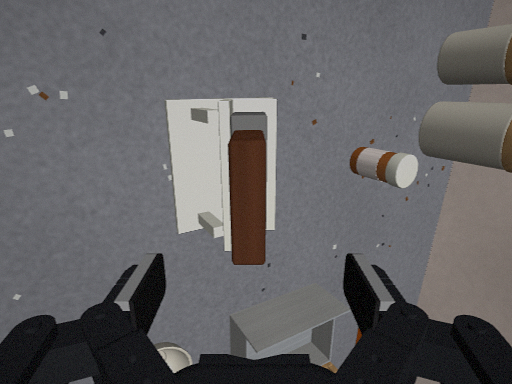

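The wrist picture shows the handle end-on at about (247,197), square between the fingers. I'll check it against the model from this cloud.

Run:
```python
from h import *
f=np.load('wrist.npz'); P=f['P']; im=f['im'].astype(int); 
zs,M=scr(5.3)
m=(im[...,0]>im[...,2]*1.6)&(np.linalg.norm(P-HC,axis=-1)<.09)
Q=(P[m]-HC)@M   # tool axes: x=width y=thickness z=-up
t=Q[Q[:,2]<-.025]
print(len(Q),len(t),[np.percentile(t[:,i],[1,5,50,95,99]) for i in range(3)])
v=np.polyfit(t[:,0],t[:,1],1); print('yaw err deg',np.degrees(np.arctan(v[0])), cv2.minAreaRect((t[:,:2]*1000).astype(np.float32)))
pl=np.linalg.lstsq(np.c_[t[:,:2],np.ones(len(t))],t[:,2],rcond=None)[0]; print('plane slopes deg',np.degrees(pl[:2]),pl[2])
plan(HC+zs*-.016,M,4)
```

```text
4639 4265 [array([-0.0458, -0.0412,  0.0053,  0.0436,  0.0466]), array([-0.0129, -0.0117, -0.0007,  0.0103,  0.0114]), array([-0.0286, -0.0281, -0.0271, -0.0259, -0.0254])]
yaw err deg -0.15823468959286838 ((-0.03835296630859375, -0.6827735900878906), (25.120084762573242, 95.10797882080078), 89.75856018066406)
plane slopes deg [-0.1381 -0.2484] -0.02703011721557847
t 1.15 from [0.3751 0.3584 0.2125] to [0.427  0.3675 0.1174] rot/row [ 0.038   0.0417 -0.0838]
 dp [ 1.1 -0.6 27.1]
 dp [ 1.1 -0.6 27.1]
 dp [ 1.1 -0.6 27.1]
 dp [ 1.1 -0.6 27.1]
```

Request:
drive_tool(
  motion=[
    {"dp":[0.001,-0.001,0.02],"dr":[0,0,0],"fingers":1},
    {"dp":[0.001,-0.001,0.025],"dr":[0,0,0],"fingers":1},
    {"dp":[0.001,-0.001,0.025],"dr":[0,0,0],"fingers":1},
    {"dp":[0.001,0,0.02],"dr":[0,0,0],"fingers":1},
    {"dp":[0,0,0.02],"dr":[0,0,0],"fingers":1},
    {"dp":[0,0,0],"dr":[0,0,0],"fingers":1},
  ],
)

```text
time_s: 1.9
eef_pos: [0.4254, 0.3708, 0.1158]
tcp_rot: [0.65, 0.715, 0.191, 0.174]
force: [-0.7, 0.7, 0.5]
gripper_width: 0.998
grasp_force: 0.0
```

Run:
```python
from h import *
zs,M=scr(5.3); plan(HC+zs*-.018-M[:,1]*.0007,M,1)
print(robot.state()['joints'])
```

```text
t 1.9 from [0.4254 0.3708 0.1158] to [0.4274 0.3676 0.1154] rot/row [-0.0965 -0.054   0.1825]
 dp [-3.4  1.2  1.2]
[ 0.6323  0.0139  2.1145 -0.4651  0.606   0.8669]
```

Request:
drive_tool(
  motion=[
    {"dp":[-0.003,0.001,0.001],"dr":[0,0,0],"fingers":1},
    {"dp":[0,0,0],"dr":[0,0,0],"fingers":0},
    {"dp":[0,0,0],"dr":[0,0,0],"fingers":0},
    {"dp":[0,0,0],"dr":[0,0,0],"fingers":0},
    {"dp":[0,0,0],"dr":[0,0,0],"fingers":0},
    {"dp":[0,0,0],"dr":[0,0,0],"fingers":0},
  ],
  grip_force=80,
)

```text
time_s: 2.65
eef_pos: [0.4274, 0.3688, 0.1174]
tcp_rot: [0.649, 0.715, 0.192, 0.174]
force: [-5.7, -0.8, 4.8]
gripper_width: 0.295
grasp_force: 77.8
```

Request:
drive_tool(
  motion=[
    {"dp":[0,0,-0.01],"dr":[0,0,0],"fingers":0},
    {"dp":[0,0,-0.015],"dr":[0,0,0],"fingers":0},
    {"dp":[0,0,-0.02],"dr":[0,0,0],"fingers":0},
    {"dp":[0,0,-0.025],"dr":[0,0,0],"fingers":0},
    {"dp":[0,0,-0.025],"dr":[0,0,0],"fingers":0},
    {"dp":[0,0,-0.02],"dr":[0,0,0],"fingers":0},
    {"dp":[0,0,0],"dr":[0,0,0],"fingers":0},
  ],
)

```text
time_s: 3.52
eef_pos: [0.3702, 0.3637, 0.2189]
tcp_rot: [0.649, 0.715, 0.195, 0.174]
force: [0.7, -0.5, -2.4]
gripper_width: 0.292
grasp_force: 78.7
```

Run:
```python
from h import *
zs,M=scr(-85.2,0); plan([.583,-.148,.235],M,14)
```

```text
t 3.525 from [0.3702 0.3637 0.2189] to [ 0.583 -0.148  0.235] rot/row [ 1.6743 -1.7201  6.3148]
 dp [-37.9  10.6   4.7]
 dp [-36.3  14.9   5.5]
 dp [-34.3  18.9   6. ]
 dp [-31.8  22.8   6.4]
 dp [-28.9  26.3   6.6]
 dp [-25.6  29.5   6.6]
 dp [-22.   32.3   6.4]
 dp [-18.1  34.7   6. ]
 dp [-14.   36.6   5.5]
 dp [-9.7 38.1  4.7]
 dp [-5.3 39.1  3.8]
 dp [-0.9 39.5  2.8]
 dp [ 3.5 39.4  1.6]
 dp [ 7.9 38.8  0.3]
```

Request:
drive_tool(
  motion=[
    {"dp":[-0.038,0.011,0.005],"dr":[1.7,-1.7,6.3],"fingers":0},
    {"dp":[-0.036,0.015,0.005],"dr":[1.7,-1.7,6.3],"fingers":0},
    {"dp":[-0.034,0.019,0.006],"dr":[1.7,-1.7,6.3],"fingers":0},
    {"dp":[-0.032,0.023,0.006],"dr":[1.7,-1.7,6.3],"fingers":0},
    {"dp":[-0.029,0.026,0.006],"dr":[1.7,-1.7,6.3],"fingers":0},
    {"dp":[-0.026,0.029,0.006],"dr":[1.7,-1.7,6.3],"fingers":0},
    {"dp":[-0.022,0.032,0.006],"dr":[1.7,-1.7,6.3],"fingers":0},
  ],
)

```text
time_s: 4.4
eef_pos: [0.4754, 0.1061, 0.2261]
tcp_rot: [0.9, 0.412, 0.103, 0.093]
force: [0.3, -0.6, -2.8]
gripper_width: 0.291
grasp_force: 78.7
```

Request:
drive_tool(
  motion=[
    {"dp":[-0.018,0.035,0.006],"dr":[1.7,-1.7,6.3],"fingers":0},
    {"dp":[-0.014,0.037,0.005],"dr":[1.7,-1.7,6.3],"fingers":0},
    {"dp":[-0.01,0.038,0.005],"dr":[1.7,-1.7,6.3],"fingers":0},
    {"dp":[-0.005,0.039,0.004],"dr":[1.6,-1.7,6.3],"fingers":0},
    {"dp":[-0.001,0.04,0.003],"dr":[1.6,-1.7,6.3],"fingers":0},
    {"dp":[0.004,0.039,0.001],"dr":[1.6,-1.7,6.3],"fingers":0},
    {"dp":[0.008,0.039,0],"dr":[1.6,-1.7,6.3],"fingers":0},
    {"dp":[0,0,0],"dr":[0,0,0],"fingers":0},
  ],
)

```text
time_s: 5.4
eef_pos: [0.5842, -0.1514, 0.2342]
tcp_rot: [0.999, 0.042, -0.002, 0.002]
force: [0.2, 0.4, -2.8]
gripper_width: 0.295
grasp_force: 79.3
```

Run:
```python
from h import *
zs,M=scr(-85.2,0); plan([.583,-.148,.235],M,1)
im,P,ci=cloud('scene'); np.savez('scene2',im=im,P=P); cv2.imwrite('pics/scene2.png',cv2.resize(im[...,::-1],(800,600)))
im,P,ci=cloud('side'); np.savez('side2',im=im,P=P)
cv2.imwrite('pics/both2.png',np.hstack([cv2.resize(np.load('scene2.npz')['im'][...,::-1],(400,300)),cv2.resize(im[...,::-1],(400,300))]))
```

```text
t 5.4 from [ 0.5842 -0.1514  0.2342] to [ 0.583 -0.148  0.235] rot/row [0.1908 0.2083 0.0143]
 dp [-0.9 -3.4 -0.8]
```

View pics/both2.png

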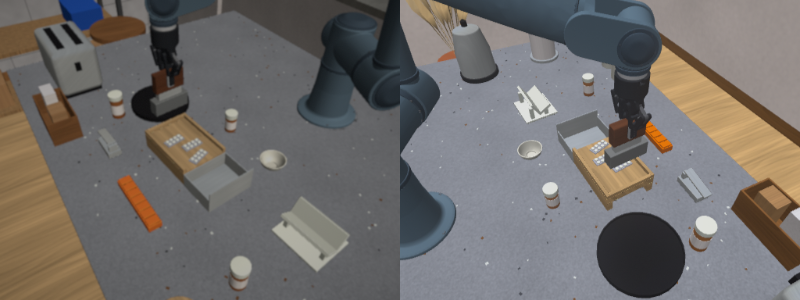

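The scraper is held upright over the board's near end (scene half px ~170,95). Measuring the foot's pose relative to the tool.

Run:
```python
from h import *
s=robot.state(); p=np.array(s['eef_pos']); M=R.from_quat(s['tcp_rot']).as_matrix(); print(p)
for n in('scene2','side2'):
    f=np.load(n+'.npz');P=f['P'];im=f['im'].astype(int)
    Q=(P-p)@M
    m=(abs(Q[...,0])<.075)&(abs(Q[...,1])<.04)&(Q[...,2]>.035)&(Q[...,2]<.1)
    q=Q[m]; print(n,len(q),[np.percentile(q[:,i],[0,2,10,50,90,98,100]) for i in range(3)])
    sg=1 if n=='side2' else -1   # tool y = world -y
    fc=q[q[:,1]*sg>.008]; fc=fc[fc[:,2]>.045]
    A=np.c_[fc[:,0],fc[:,2],np.ones(len(fc))]; k=np.linalg.lstsq(A,fc[:,1],rcond=None)[0]; print('face: tilt about x, yaw',np.degrees(k[1]),np.degrees(k[0]),'y at',k[2]+k[1]*.06)
    lo=[np.percentile(fc[abs(fc[:,0]-c)<.012][:,2],[1,99]) for c in(-.045,-.02,0.01,.04)]; print(lo)
```

```text
[ 0.5832 -0.1486  0.2342]
scene2 946 [array([-0.0586, -0.0538, -0.0431,  0.0119,  0.0573,  0.0588,  0.0597]), array([-0.0187, -0.017 , -0.0158, -0.0137,  0.0014,  0.0149,  0.02  ]), array([0.0351, 0.037 , 0.0394, 0.0542, 0.0779, 0.0829, 0.0858])]
face: tilt about x, yaw -0.3029881953210586 0.31205920047302343 y at -0.014454116670626621
[array([0.0469, 0.0835]), array([0.0451, 0.0842]), array([0.0456, 0.083 ]), array([0.0456, 0.0829])]
side2 1119 [array([-0.0597, -0.0588, -0.0579, -0.0156,  0.0431,  0.0537,  0.057 ]), array([-0.0173, -0.0139, -0.0029,  0.0154,  0.0168,  0.0175,  0.0188]), array([0.0351, 0.0366, 0.0396, 0.0519, 0.0773, 0.0822, 0.0855])]
face: tilt about x, yaw -1.016235216598069 0.4098737202617707 y at 0.016051833460035476
[array([0.0458, 0.0844]), array([0.0459, 0.0844]), array([0.0458, 0.0834]), array([0.0456, 0.0834])]
```

Request:
drive_tool(
  motion=[
    {"dp":[0,0,0.02],"dr":[0,0,0],"fingers":0},
    {"dp":[0,0,0.025],"dr":[0,0,0],"fingers":0},
    {"dp":[0,0,0.025],"dr":[0,0,0],"fingers":0},
    {"dp":[0,0,0.015],"dr":[0,0,0],"fingers":0},
    {"dp":[0,0,0.003],"dr":[0,0,0],"fingers":0},
    {"dp":[0,0,0],"dr":[0,0,0],"fingers":0},
    {"dp":[0,0,0.002],"dr":[0,0,0],"fingers":0},
    {"dp":[0,0,0],"dr":[0,0,0],"fingers":0},
  ],
)

```text
time_s: 6.5
eef_pos: [0.5837, -0.1489, 0.1461]
tcp_rot: [0.999, 0.044, -0.001, 0.002]
force: [0.5, 0.1, -2.1]
gripper_width: 0.295
grasp_force: 79.3
```

Request:
drive_tool(
  motion=[
    {"dp":[0,0,0.002],"dr":[0,0,0],"fingers":0},
    {"dp":[0,0,0],"dr":[0,0,0],"fingers":0},
    {"dp":[0,0,0.002],"dr":[0,0,0],"fingers":0},
    {"dp":[0,0,0],"dr":[0,0,0],"fingers":0},
  ],
)

```text
time_s: 7.0
eef_pos: [0.5832, -0.1487, 0.1412]
tcp_rot: [0.999, 0.044, -0.001, 0.002]
force: [-1.1, 0.4, -2.4]
gripper_width: 0.298
grasp_force: 79.3
```

Request:
drive_tool(
  motion=[
    {"dp":[0,0,0.001],"dr":[0,0,0],"fingers":0},
    {"dp":[0,0,0],"dr":[0,0,0],"fingers":0},
    {"dp":[0,0,0.001],"dr":[0,0,0],"fingers":0},
    {"dp":[0,0,0],"dr":[0,0,0],"fingers":0},
  ],
)

```text
time_s: 7.5
eef_pos: [0.5837, -0.1488, 0.1407]
tcp_rot: [0.999, 0.044, -0.001, 0.002]
force: [-1.6, 2.5, 5.4]
gripper_width: 0.292
grasp_force: 80.3
```

Request:
drive_tool(
  motion=[
    {"dp":[0,-0.006,-0.0005],"dr":[0,0,0],"fingers":0},
    {"dp":[0,-0.01,0],"dr":[0,0,0],"fingers":0},
    {"dp":[0,-0.01,0],"dr":[0,0,0],"fingers":0},
    {"dp":[0,-0.01,0],"dr":[0,0,0],"fingers":0},
    {"dp":[0,-0.01,0],"dr":[0,0,0],"fingers":0},
    {"dp":[0,-0.01,0],"dr":[0,0,0],"fingers":0},
    {"dp":[0,-0.01,0],"dr":[0,0,0],"fingers":0},
    {"dp":[0,-0.006,0],"dr":[0,0,0],"fingers":0},
  ],
)

```text
time_s: 8.5
eef_pos: [0.5775, -0.0767, 0.1406]
tcp_rot: [0.999, 0.044, -0.001, 0.003]
force: [0.8, -3.8, 5.7]
gripper_width: 0.293
grasp_force: 80.5
```

Run:
```python
from h import *
im,P,ci=cloud('scene'); a=im[100:300,150:400,::-1]
im,P,ci=cloud('side'); b=im[100:300,150:400,::-1]
cv2.imwrite('pics/mid.png',cv2.resize(np.hstack([a,b]),(800,320)))
print(robot.state()['eef_pos'],robot.state()['force'])
```

```text
[ 0.5775 -0.0762  0.1407] [-0.0991 -2.3679  6.0236]
```

View pics/mid.png

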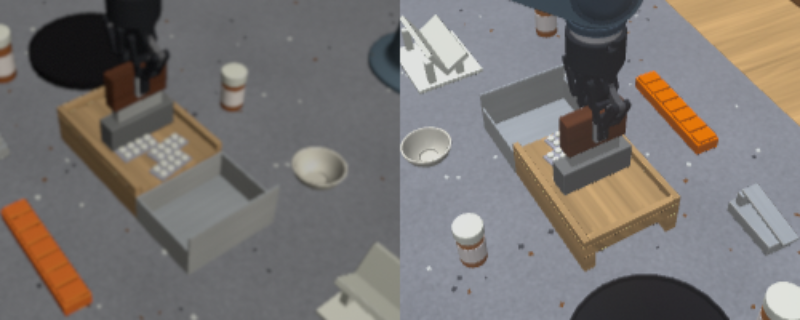

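Request:
drive_tool(
  motion=[
    {"dp":[0,-0.008,0],"dr":[0,0,0],"fingers":0},
    {"dp":[0,-0.01,0],"dr":[0,0,0],"fingers":0},
    {"dp":[0,-0.01,0],"dr":[0,0,0],"fingers":0},
    {"dp":[0,-0.01,0],"dr":[0,0,0],"fingers":0},
    {"dp":[0,-0.01,0],"dr":[0,0,0],"fingers":0},
    {"dp":[0,-0.01,0],"dr":[0,0,0],"fingers":0},
    {"dp":[0,-0.01,0],"dr":[0,0,0],"fingers":0},
    {"dp":[0,-0.01,0],"dr":[0,0,0],"fingers":0},
  ],
)

```text
time_s: 9.6
eef_pos: [0.5708, 0.0008, 0.1406]
tcp_rot: [0.999, 0.044, -0.0, 0.003]
force: [0.9, -3.9, 7.2]
gripper_width: 0.293
grasp_force: 80.5
```

Request:
drive_tool(
  motion=[
    {"dp":[0,-0.01,-0.0005],"dr":[0,0,0],"fingers":0},
    {"dp":[0,-0.01,-0.0005],"dr":[0,0,0],"fingers":0},
    {"dp":[0,-0.004,0],"dr":[0,0,0],"fingers":0},
    {"dp":[0,0,0],"dr":[0,0,0],"fingers":0},
    {"dp":[0,0,0],"dr":[0,0,0],"fingers":0},
  ],
)

```text
time_s: 10.22
eef_pos: [0.5681, 0.0254, 0.1407]
tcp_rot: [0.999, 0.044, -0.001, 0.001]
force: [-0.1, -0.6, 5.4]
gripper_width: 0.299
grasp_force: 80.2
```

Run:
```python
from h import *
im,P,ci=cloud('scene'); np.savez('scene3',im=im,P=P); a=im[100:300,150:400,::-1]
im,P,ci=cloud('side'); b=im[100:300,150:400,::-1]
cv2.imwrite('pics/end.png',cv2.resize(np.hstack([a,b]),(800,320)))
print(robot.state()['eef_pos'],robot.state()['force'])
```

```text
[0.5681 0.0254 0.1407] [ 1.1983 -0.9923  6.1856]
```

View pics/end.png

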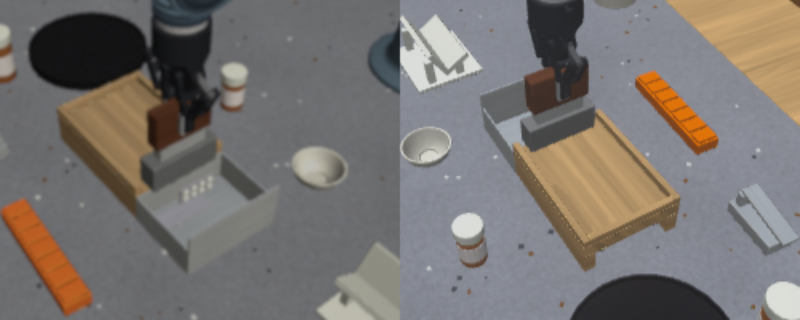

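The board is bare and one strip's domes show in the tray at (197,188), with the others hidden behind the foot. I'll lift and look.

Request:
drive_tool(
  motion=[
    {"dp":[0,0,-0.01],"dr":[0,0,0],"fingers":0},
    {"dp":[0,0.01,-0.02],"dr":[0,0,0],"fingers":0},
    {"dp":[0,0.03,-0.03],"dr":[0,0,0],"fingers":0},
    {"dp":[0,0.04,-0.03],"dr":[0,0,0],"fingers":0},
    {"dp":[0,0.04,-0.01],"dr":[0,0,0],"fingers":0},
    {"dp":[0,0.03,0],"dr":[0,0,0],"fingers":0},
    {"dp":[0,0,0],"dr":[0,0,0],"fingers":0},
  ],
)

```text
time_s: 11.2
eef_pos: [0.5815, -0.1267, 0.2417]
tcp_rot: [0.999, 0.042, -0.001, 0.002]
force: [-1.0, 0.5, -2.5]
gripper_width: 0.292
grasp_force: 79.4
```

Run:
```python
from h import *
im,P,ci=cloud('scene'); np.savez('scene4',im=im,P=P); a=im[180:280,220:345,::-1]
im,P,ci=cloud('side'); np.savez('side4',im=im,P=P); b=im[130:230,190:315,::-1]
cv2.imwrite('pics/tray.png',cv2.resize(np.hstack([a,b]),(800,320)))
print(robot.state()['eef_pos'],robot.state()['force'])
```

```text
[ 0.5813 -0.1245  0.2411] [-1.1093  0.3997 -3.2316]
```

View pics/tray.png

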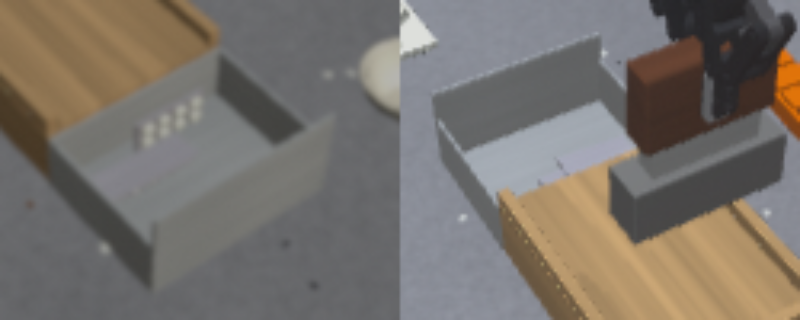

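Run:
```python
from h import *
a=np.radians(4.8); B=np.array([.5765,-.073]); ex=np.array([np.cos(a),np.sin(a)]); ey=np.array([-np.sin(a),np.cos(a)])
for n in('scene4','side4'):
    P=np.load(n+'.npz')['P']; im=np.load(n+'.npz')['im']; d=P[...,:2]-B; X=d@ex;Y=d@ey;Z=P[...,2]
    m=(abs(X)<.077)&(Y>.106)&(Y<.222)&(Z<.07)
    g=np.full((12,16),np.nan)
    for i in range(12):
        for j in range(16):
            k=m&(abs(Y-.105-.005-.01*i)<.005)&(abs(X+.075-.01*j)<.005)
            if k.any(): g[i,j]=np.median(Z[k])*1000
    print(n,'rows y 110..220, cols x -75..75'); print(np.nan_to_num(g,nan=-9).round().astype(int))
P=np.load('scene4.npz'); c=P['im'][195:255,225:330,::-1]
cv2.imwrite('pics/tray2.png',cv2.convertScaleAbs(cv2.resize(c,(784,448),interpolation=cv2.INTER_CUBIC),alpha=1.6,beta=-90))
```

```text
scene4 rows y 110..220, cols x -75..75
[[23 31 36 37 37 38 36 37 32 21 24 23 24 28 42 49]
 [ 7  3  4 18 23 23 25 25 20  4  4  5 -9  5 -9 49]
 [12  4  4  4  3 11 11 13 19 20 19 19 19 20 20 49]
 [13  4  4  4  3  6 11 12 20 19 19 20 20 20 19 -9]
 [11  4  3  4  4  4  9  6 19 19 19 18 18 19 20 -9]
 [ 6  4  4  4  4  3  3  4  5  5  5  5  4 17 19 -9]
 [ 8  4  3  3  3  3  5  3  4  4  4  3  3  4 -9 -9]
 [27  3  4  4  4  4  4  5  5  4  4  3  3  4 -9 48]
 [43 -9 -9 -9 -9 -9 -9 -9 -9 -9 -9 -9  3  2 -9 49]
 [39 -9 -9 -9 -9 -9 -9 -9 -9 -9 -9 -9 -9 -9 -9 49]
 [-9 -9 -9 -9 -9 -9 -9 -9 -9 -9 -9 -9 -9 -9 -9 49]
 [-9 -9 -9 -9 -9 -9 -9 -9 -9 -9 -9 -9 -9 -9 -9 -9]]
side4 rows y 110..220, cols x -75..75
[[-9 -9 -9 -9 -9 -9 -9 -9 -9 -9 -9 -9 -9 -9 -9 -9]
 [-9 -9 -9 -9 -9 -9 -9 -9 -9 -9 -9 -9 -9 -9 -9 -9]
 [-9 -9 -9 -9 -9 -9 -9 -9 -9 -9 -9 -9 -9 -9 -9 -9]
 [-9 -9 -9 -9 -9 13 -9 18 20 19 19 21 20 20 19 -9]
 [-9 -9 -9  5  4 12 12 12 20 19 21 20 20 20 19  6]
 [-9 -9  5  4  5  4  5  5 19 20 21 19 19 20 -9  2]
 [-9  4  5  4  4  4  4  5  3 -9 -9  4  4  6 -9 11]
 [-9  5  4  4  4  4  3  4  4  5  4  4  3  4  4 24]
 [-9  5  5  4  4  4  4  4  4  3  4  4  4  4  3 25]
 [-9  5  4  4  3  4  5  4  4  3  4  3  4  4  4 25]
 [-9  5  4  3  4  4  4  4  3  3  2  4  5  4  4 22]
 [-9  3  6  5  6  5  6  5  5  6  4  5 33  4  6 20]]
```

View pics/tray2.png

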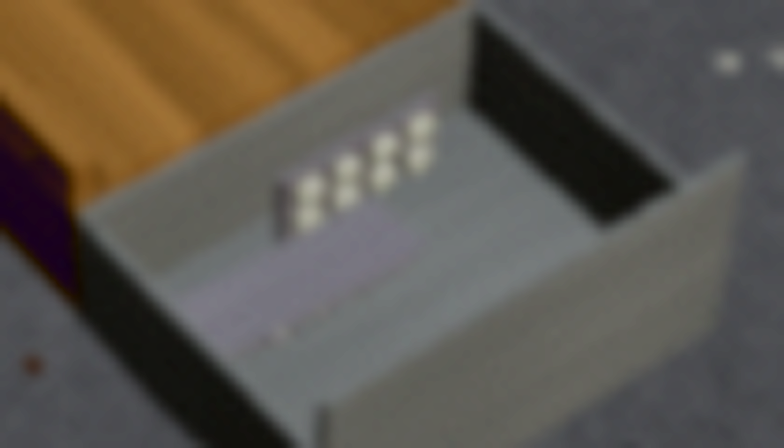

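Three strips are in the tray: one leaning at the near wall and two stacked flipped. Next is the turntable.

Run:
```python
from h import *
zs,M=scr(-85.2,0); plan([.522,-.348,.200],M,7)
```

```text
t 11.3 from [ 0.5813 -0.1245  0.2411] to [ 0.522 -0.348  0.2  ] rot/row [0.0191 0.0216 0.025 ]
 dp [-11.2  31.1   6. ]
 dp [-11.2  31.1   6. ]
 dp [-11.2  31.1   5.9]
 dp [-11.2  31.1   5.9]
 dp [-11.1  31.1   5.9]
 dp [-11.1  31.1   5.9]
 dp [-11.1  31.1   5.9]
```

Request:
drive_tool(
  motion=[
    {"dp":[-0.011,0.03,0],"dr":[0,0,0],"fingers":0},
    {"dp":[-0.011,0.032,0],"dr":[0,0,0],"fingers":0},
    {"dp":[-0.011,0.032,0.005],"dr":[0,0,0],"fingers":0},
    {"dp":[-0.011,0.032,0.01],"dr":[0,0,0],"fingers":0},
    {"dp":[-0.012,0.031,0.013],"dr":[0,0,0],"fingers":0},
    {"dp":[-0.011,0.031,0.013],"dr":[0,0,0],"fingers":0},
    {"dp":[-0.011,0.03,0],"dr":[0,0,0],"fingers":0},
    {"dp":[0,0,0],"dr":[0,0,0],"fingers":0},
  ],
)

```text
time_s: 12.3
eef_pos: [0.5225, -0.3493, 0.2006]
tcp_rot: [0.999, 0.043, -0.001, 0.001]
force: [-0.3, 0.6, -2.6]
gripper_width: 0.294
grasp_force: 79.6
```

Run:
```python
from h import *
robot.read_camera('side')
zs,M=scr(-85.2,0); plan([.522,-.349,.1107],M,1)
s=robot.state(); p=np.array(s['eef_pos']); Mt=R.from_quat(s['tcp_rot']).as_matrix()
im,P,ci=cloud('side'); Q=P-p
m=(np.abs(Q[...,0])<.075)&(abs(Q[...,1])<.04)&(Q[...,2]<-.035)&(Q[...,2]>-.1)&(im.max(-1)>45); q=Q[m]
fc=q[(q[:,1]<-.008)&(q[:,2]<-.045)]; k=np.linalg.lstsq(np.c_[fc[:,0],fc[:,2],np.ones(len(fc))],fc[:,1],rcond=None)[0]
print('world tilt of face',np.degrees(k[1]),'bottom',[np.percentile(fc[abs(fc[:,0]-c)<.012][:,2],[1,99]) for c in(-.045,-.02,.01,.04)])
t=P[(np.hypot(P[...,0]-.522,P[...,1]+.349)<.09)&(P[...,2]<.045)]; print('tt z',np.median(t[:,2]))
```

```text
t 12.35 from [ 0.5228 -0.3482  0.2007] to [ 0.522  -0.349   0.1107] rot/row [0.1285 0.1438 0.2   ]
 dp [-0.7  0.5 90. ]
world tilt of face -0.776440855217659 bottom [array([-0.0834, -0.046 ]), array([-0.0833, -0.0458]), array([-0.0831, -0.0455]), array([-0.0825, -0.0467])]
tt z 0.025427674358885544
```

Lower by 80 mm, then feel for contact.

Request:
drive_tool(
  motion=[
    {"dp":[0,0,0.02],"dr":[0,0,0],"fingers":0},
    {"dp":[0,0,0.025],"dr":[0,0,0],"fingers":0},
    {"dp":[0,0,0.02],"dr":[0,0,0],"fingers":0},
    {"dp":[0,0,0.013],"dr":[0,0,0],"fingers":0},
    {"dp":[0,0,0.005],"dr":[0,0,0],"fingers":0},
    {"dp":[0,0,0],"dr":[0,0,0],"fingers":0},
    {"dp":[0,0,0.002],"dr":[0,0,0],"fingers":0},
    {"dp":[0,0,0],"dr":[0,0,0],"fingers":0},
  ],
)

```text
time_s: 13.4
eef_pos: [0.5228, -0.3492, 0.1163]
tcp_rot: [0.999, 0.044, -0.001, 0.002]
force: [-1.0, 0.4, -2.7]
gripper_width: 0.297
grasp_force: 79.8
```

Request:
drive_tool(
  motion=[
    {"dp":[0,0,0.002],"dr":[0,0,0],"fingers":0},
    {"dp":[0,0,0],"dr":[0,0,0],"fingers":0},
    {"dp":[0,0,0.002],"dr":[0,0,0],"fingers":0},
    {"dp":[0,0,0],"dr":[0,0,0],"fingers":0},
    {"dp":[0,0,0.001],"dr":[0,0,0],"fingers":0},
    {"dp":[0,0,0],"dr":[0,0,0],"fingers":0},
  ],
)

```text
time_s: 14.15
eef_pos: [0.5227, -0.3489, 0.1109]
tcp_rot: [0.999, 0.044, -0.001, 0.002]
force: [-0.2, -0.4, -1.4]
gripper_width: 0.295
grasp_force: 80.0
```

Request:
drive_tool(
  motion=[
    {"dp":[0,0,0.001],"dr":[0,0,0],"fingers":0},
    {"dp":[0,0,0],"dr":[0,0,0],"fingers":0},
    {"dp":[0,0,0],"dr":[0,0,0],"fingers":0},
  ],
  grip_force=20,
)

```text
time_s: 14.52
eef_pos: [0.523, -0.349, 0.1107]
tcp_rot: [0.999, 0.044, -0.001, 0.002]
force: [-0.9, 3.5, 6.2]
gripper_width: 0.297
grasp_force: 80.6
```

Request:
drive_tool(
  motion=[
    {"dp":[0,0,0],"dr":[0,0,0],"fingers":0.35},
    {"dp":[0,0,0],"dr":[0,0,0],"fingers":0.4},
    {"dp":[0,0,0],"dr":[0,0,0],"fingers":0.5},
    {"dp":[0,0,0],"dr":[0,0,0],"fingers":0.8},
    {"dp":[0,0,0],"dr":[0,0,0],"fingers":1},
    {"dp":[0,0,0],"dr":[0,0,0],"fingers":1},
    {"dp":[0,0,0],"dr":[0,0,0],"fingers":1},
  ],
)

```text
time_s: 15.4
eef_pos: [0.5226, -0.349, 0.1098]
tcp_rot: [0.999, 0.044, -0.001, 0.002]
force: [-1.1, -1.0, -0.1]
gripper_width: 1.0
grasp_force: 0.0
```

Request:
drive_tool(
  motion=[
    {"dp":[0,0,-0.01],"dr":[0,0,0],"fingers":1},
    {"dp":[0,0,-0.02],"dr":[0,0,0],"fingers":1},
    {"dp":[0,0,-0.03],"dr":[0,0,0],"fingers":1},
    {"dp":[0,0,-0.04],"dr":[0,0,0],"fingers":1},
    {"dp":[0,0,-0.03],"dr":[0,0,0],"fingers":1},
    {"dp":[0,0,-0.01],"dr":[0,0,0],"fingers":1},
    {"dp":[0,0,0],"dr":[0,0,0],"fingers":1},
    {"dp":[0,0,0],"dr":[0,0,0],"fingers":1},
  ],
)

```text
time_s: 16.4
eef_pos: [0.5223, -0.3479, 0.2481]
tcp_rot: [0.999, 0.044, -0.002, 0.001]
force: [-0.3, 0.1, 0.1]
gripper_width: 1.003
grasp_force: 0.0
```

Run:
```python
from h import *
im,P,ci=cloud('scene'); a=im[:,:,::-1]
im,P,ci=cloud('side'); b=im[:,:,::-1]
cv2.imwrite('pics/fin.png',cv2.resize(np.hstack([a,b]),(800,300)))
m=(np.hypot(P[...,0]-.522,P[...,1]+.349)<.09)&(P[...,2]>.09)&(P[...,2]<.17); q=P[m]; t=q[q[:,2]>np.percentile(q[:,2],95)-.004]
print(np.percentile(q[:,2],[50,95,99]),cv2.minAreaRect((t[:,:2]*1000).astype(np.float32))); print(robot.state()['eef_pos'],robot.state()['time_s'])
```

```text
[0.1523 0.1565 0.1574] ((521.1715087890625, -349.3345947265625), (95.41175079345703, 25.883146286010742), 5.021578311920166)
[ 0.5223 -0.3479  0.248 ] 16.5
```

View pics/fin.png

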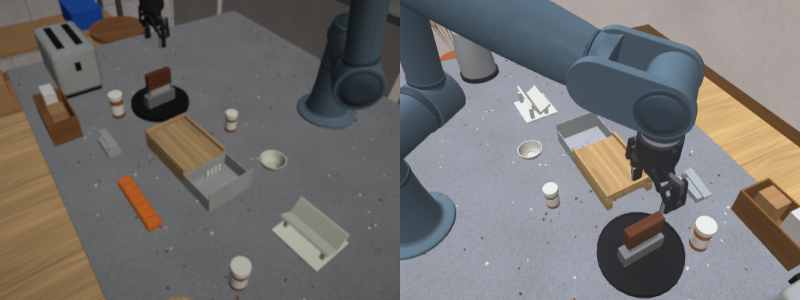

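The scraper stands upright and centred on the turntable (scene half px 158,88). Its handle top is at z 0.156 and centred within 2 mm, the gripper is clear, and the bystanders are in place.

```bash
python3 -c "
from rig import robot
print(robot.hand_in())"
```

```text
the job is handed in; nothing more can be done
None
```

I handed the job in at about 16.5 s: the camera views show all three strips in the tray and the scraper released, upright and centred on the lazy Susan, with the bystanders in place; no verdict was returned.

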